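# Wedge the draught screen shut

### The arm

A 6-joint arm with a two-finger parallel gripper is mounted at the origin on the work surface. World frame = base frame: x ahead of the robot, y to its left, z up, the work surface at z = 0. Lengths are in mm, angles in rad, forces in N, time in s.
With the tool pointing down it reaches from about 400 to 925 mm from the base axis. Payload 12.5 kg.
Tool frame: the origin (TCP) lies midway between the tips of the shut fingers; the grasp point (between the pads) lies 19 mm behind it; z points along the fingers, y is the line along which they close (so a half turn about z gives the same grasp; the last joint's range is limited). The gripper opens to 95 mm and grips with 3 to 60 N. Pads are 20 mm wide; open, the fingers measure 119 mm over their backs; the gripper's body (75 mm by 180 mm) begins 59 mm behind the grasp point.
Start: joints at [1.044, 0.491, 1.559, -0, 1.092, -0.106], TCP at [255.293, 570.502, 214.661] pointing down, gripper open.
Joint ranges: [-3.1, 3.1], [-0.84, 2.19], [0.05, 2.79], [-1.13, 4.28], [0.06, 2.93], [-2.69, 2.69]. Speed limits (rad/s): [2.22, 2.22, 2.79, 3.14, 3.14, 3.14].

### API

Orientations are given as [roll, pitch, yaw] about the fixed x, y, z axes, in that order (R = Rz(yaw) Ry(pitch) Rx(roll)).
In Python, from cell import state, read_camera, job_done gives the robot as it stands.
- The arm moves only by the tool carry_out, never from a script. Its argument "moves" is a list of rows, each an object with "slide": the shift along the tool's x, y, z as a fraction of full scale, a list of three; "spin": the turn about the tool's z as a fraction of full scale. A call has 1 to 12 rows; each row shifts and turns the commanded pose from where the row before left it, along the tool's axes as they then stand; what a row does not reach is not made up. Full scale, the value 1, is 0.4 m for a shift and 30 degrees for a turn. A row lasts 1/12 s, in which the tool goes at most 41.7 mm and 7.16 degrees, less where a joint would pass 70% of its speed; a pose out of reach is approached as far as the arm can. A call with a number of a shift or a turn outside -1 to 1 is refused whole. A call with a gripper value outside its range is refused whole. "hand" is the closure, from 0 (fully open) to 1 (shut), set as the call begins (left out, the last holds). The fingers move at their own pace and stop on an object; the grip force is fixed at half the most. Time passes only in rows, so rows that do not move let the fingers close. It gives the time, the measured TCP pose, the force, the opening and the grip force at its end, in the units of the state.
- state(): the state, without advancing time (a new reading comes with each control period).
- read_camera(name): name is "side" or "top" or "wrist"; returns a dict with "color" (400x640x3 uint8, red, green, blue), "K" (3x3 intrinsics, pixels), "R" (3x3) and "t" (3): a world point X has camera coordinates R X + t. Camera axes: x right, y down, z forward; pixel columns grow to the right and rows downward; lengths in mm; the calibration is good to about 2 mm. A picture is of the moment at which its call begins. There is no depth.
- job_done(): hands the job in; it is judged then, once.
The state is a dict: "t": time; "joints": joint angles; "qvel": joint speeds; "tau": joint torques, N m; "eef_pos": TCP position; "tcp_rot": TCP orientation; "ft_force": force on the tool from outside, world axes, zero at the start; "moment": the same for the moment, N m; "opening": opening from 0.0 (shut) to 1.0 (fully open); "grip_force": force on a finger pad.
Only numpy, scipy, OpenCV 4.12 (cv2) and the standard library are available. Lean on these libraries where they do the work, as an engineer would, in place of code of your own. Each camera call takes 0.05 s, during which the arm holds its last target. There are 200 camera calls.

### The job

The catch of the draught screen in front of the balance is broken and the screen hangs ajar. Swing it gently shut against its stop, then slide the orange wedge, nose first and square to the screen, under the rubber strip on its lower edge, in the half away from the hinge, and tap it in with rising force until it is firmly jammed (a push of about 20 N) without crushing the strip; let go and leave it there. Do not disturb the bottle, jar and beaker.

Things in the scene. Friction and masses are not known exactly. Their poses are not given: they have to be found in the camera images.
- stand: Fixed aluminium posts of the screen (hinge post 215 mm tall, stop post behind the free edge), with clear side walls and a low balance 110 mm behind. Origin on the bench, on the hinge axis. x points from the robot's side square through the shut screen to the balance, y from free edge to hinge, z up. The shut screen lies in the plane x = 0, from y = 0 to y = -257 mm (free edge).
- screen (a joint): Angle of the swinging screen: 0 shut against its stop (rubber-buffered, gives a few hundredths of a rad), growing as the free edge swings towards the robot side (stand -x). Light friction keeps it where it is left; mass about 0.6 kg.
- screen_mid (a point): Centre of the swinging screen, 115 mm above the bench, 130 mm from the hinge axis, in mid-thickness: a clear panel with a blue frame, 254 mm wide, 10 mm thick, from 40 to 190 mm above the bench. Its x axis is square to the panel and points to the balance when shut.
- screen_foot (a point): Point on the panel's lower edge, 40 mm above the bench, 180 mm from the hinge axis. Below it hangs a black rubber strip, 12 mm thick, round underneath, from 12 to 248 mm from the hinge axis. Its underside is 10 to 18 mm above the bench, different each time and not shown by this pose. It gives upwards about 1 mm per 20 N and is crushed if the wedge presses on it with 25 N.
- screen_edge (a point): Top of the screen's free edge, 190 mm above the bench, 257 mm from the hinge axis.
- wedge_grip (a point): Centre of the grip block of the loose orange wedge (about 0.16 kg, lying flat), 22.5 mm above its underside. The block is 55 mm long (x), 30 mm wide (y), 45 mm tall. x points to the nose, z up. In front of the block the ramp, 80 mm long and 40 mm wide, falls evenly from 25 mm high to 5 mm at the nose (slope 1 in 4).
- wedge_tip (a point): Nose of the wedge, at the middle of its underside, 107.5 mm along x from the grip block's centre. When jammed by a steady push of about 20 N on the block, the nose lies some 20 to 60 mm behind the screen's middle plane, depending on the strip's height. Rubbing on bench and strip holds it there once released.
- wedge: The same orange wedge; origin at the middle of its underside, 67.5 mm behind the nose, axes as above. Pressing it down on the bench while pushing adds rubbing there, so that the push no longer tells how tight it sits under the strip.
- amber: Loose amber glass bottle, 60 mm across, 130 mm tall, origin at its base. It must be left alone. It may stand on either side of the work, the wedge on the other.
- jar: Loose white jar, 64 mm across, 90 mm tall, origin at its base. Leave alone.
- beaker: Loose clear beaker, 70 mm across, 90 mm tall, origin at its base. Leave alone.
There are look-alikes about, which are no part of the job. Several things look just like the wedge: the one meant starts farthest from the robot's base.

How it is judged:
By the outcome, as a careful person would: the job done as asked, in the order asked, and still so for the second after the job is handed in, with the robot touching nothing.
It also fails if it takes over 72 s, if anything falls off the work surface, if the arm or the gripper's body presses on something with over 40 N, if the wrist force passes 120 N, or if a joint passes its speed limit or range.

## Working session

There is one attempt and no reset: what is moved stays moved. The work goes in short steps, Python scripts to look and compute and a tool call to move; the robot and the scene stay as the last step left them, time stands still between calls to the robot, and variables do not carry over. Pictures are saved under pics/ and viewed, at most 10 in all, crops included, and the job is handed in when it is done.

Besides the shell and the picture viewer there is one more tool, called after "Emit:" by a JSON object that holds its "op" and its "data". carry_out: Moves the arm, as the interface text tells. Shift numbers are shares of 0.4 m and turn numbers shares of 30 degrees, none past 1 either way. Its arguments: {"type":"object","properties":{"moves":{"type":"array"},"hand":{"type":"number"}},"required":["moves"]}

```bash
mkdir -p pics
python3 - <<'E'
from cell import state, read_camera
import cv2, pickle
s=state(); print(s)
d={}
for n in("top","side"):
    c=read_camera(n); d[n]=c; cv2.imwrite(f"pics/{n}0.png",c["color"][:,:,::-1])
    print(n,c["K"].tolist(),c["R"].tolist(),c["t"].tolist())
pickle.dump(d,open("v0.pkl","wb"))
E
```

```text
{'t': 0.0, 'joints': array([ 1.04438915e+00,  4.91580402e-01,  1.55949205e+00, -9.21731945e-06,
        1.09173136e+00, -1.05591311e-01]), 'qvel': array([-0.00035059, -0.00033327, -0.00108454, -0.00017414, -0.00140907,
       -0.00044402]), 'tau': array([ 4.83063650e-04, -6.12658167e+01, -2.58181876e+01,  6.93333079e-02,
        4.81822772e-02, -1.03505884e-04]), 'eef_pos': array([255.15391492, 570.24519216, 214.03414279]), 'tcp_rot': array([-3.14038737e+00, -1.19522186e-04,  2.72078097e+00]), 'ft_force': array([ 0.14340125,  0.07565896, -0.81490761]), 'moment': array([-0.0212048 , -0.00184497,  0.02561848]), 'grip_force': 0.0, 'opening': 0.9967103282078}
top [[398.96627825636807, 0.0, 318.007658206162], [0.0, 398.96627825636807, 199.66499057581197], [0.0, 0.0, 1.0]] [[0.010403048302289379, -0.9997677701298862, 0.018872795117185287], [-0.990998541928391, -0.012827311114937106, -0.13325670709335316], [0.1334678481201497, -0.01731663648274771, -0.9909018456028333]] [-1.6395367807247592, 507.4516332017897, 1059.5607821993776]
side [[429.29753542589975, 0.0, 325.2253640726369], [0.0, 429.29753542589975, 193.0198160807259], [0.0, 0.0, 1.0]] [[0.8172292662543976, -0.5763048355256077, -0.0030104695814706134], [-0.35533058510178767, -0.4997502614921507, -0.7899302826387581], [0.4537361586522722, 0.6466238571908165, -0.6131892739139775]] [-405.9548685861678, 284.1320766241712, 1180.91684971301]
```

View pics/top0.png

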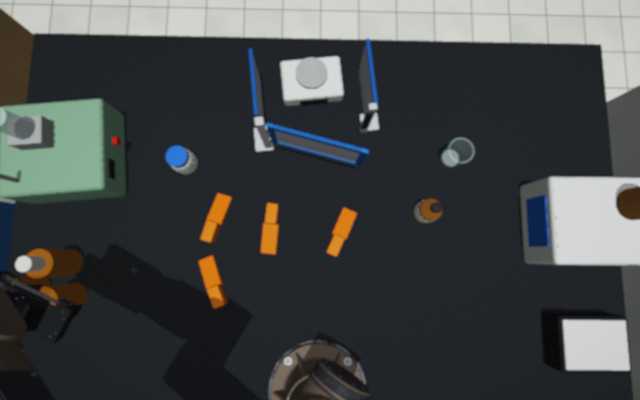

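View pics/side0.png

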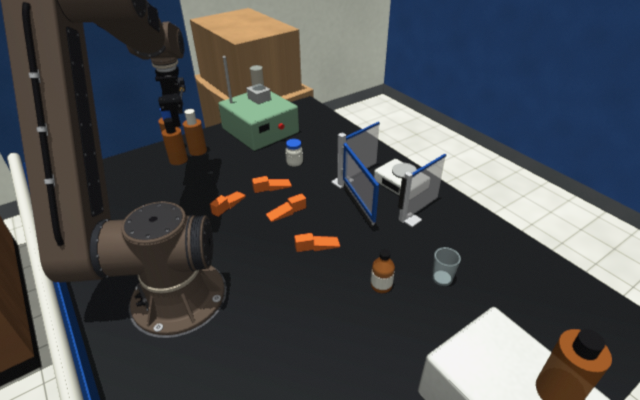

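The top view shows four orange wedges, at pixels A(215,218), B(270,228), C(341,232) and D(212,282). There are also orange bottles at (50,265), which are not wedges. The hinge post is at (263,135), the screen's free edge at (365,158), the stop post at (369,122), amber at (429,210), the beaker at (458,152) and the jar at (181,158). In the side view the wedges are at (227,203), (271,184), (286,208) and (317,242).

```bash
cat > h.py <<'E'
import numpy as np, cv2
def ray(c,px):
    R=np.array(c["R"]);t=np.array(c["t"]);K=np.array(c["K"])
    C=-R.T@t; d=R.T@np.linalg.solve(K,[px[0],px[1],1.]); return C,d
def onz(c,px,z):
    C,d=ray(c,px); return C+d*(z-C[2])/d[2]
def proj(c,X):
    p=np.array(c["K"])@(np.array(c["R"])@np.array(X,float)+np.array(c["t"])); return p[:2]/p[2]
def orange(c):
    h=cv2.cvtColor(c["color"],cv2.COLOR_RGB2HSV)
    return cv2.inRange(h,(4,150,60),(18,255,255))
def blue(c):
    h=cv2.cvtColor(c["color"],cv2.COLOR_RGB2HSV)
    return cv2.inRange(h,(100,150,60),(125,255,255))
E
python3 - <<'E'
import pickle; from h import *
d=pickle.load(open("v0.pkl","rb"))
c=d["top"]; np.set_printoptions(precision=1,suppress=True)
n,l,st,ce=cv2.connectedComponentsWithStats(orange(c))
for i in range(1,n):
    if st[i,4]<150: continue
    pts=np.argwhere(l==i)[:,::-1].astype(np.float32)
    r=cv2.minAreaRect(pts); bx=cv2.boxPoints(r)
    W=[onz(c,p,20)[:2] for p in bx]; m=onz(c,ce[i],20)
    print(ce[i],st[i,4],m,np.hypot(*m[:2]),"box",np.array(W).tolist() and np.array(W).round(0).tolist())
for nm,px,z in [("hingepost top",(258,120),215),("frame left",(268,127),190),("frame right",(367,154),190),("stop",(369,122),0),("amber",(429,210),60),("jar",(181,158),80),("beaker",(455,155),30)]:
    print(nm,onz(c,px,z))
im=c["color"][110:320,150:460,::-1]
im=cv2.resize(im,None,fx=2.5,fy=2.5,interpolation=cv2.INTER_CUBIC)
cv2.imwrite("pics/crop1.png",im)
E
```

```text
[629.6 204.6] 462 [ 506.8 -872.8   20. ] 1009.2871473766866 box [[548.0, -844.0], [549.0, -904.0], [472.0, -896.0], [471.0, -837.0]]
[215.3 217. ] 845 [457.6 285.8  20. ] 539.5106000827443 box [[397.0, 331.0], [532.0, 287.0], [516.0, 241.0], [381.0, 285.0]]
[429.  209.8] 285 [ 484.9 -305.1   20. ] 572.8480198625145 box [[503.0, -271.0], [524.0, -323.0], [468.0, -344.0], [447.0, -292.0]]
[269.8 229.5] 817 [425.2 135.5  20. ] 446.22763521554674 box [[361.0, 163.0], [503.0, 153.0], [499.0, 106.0], [357.0, 117.0]]
[341.  230.8] 779 [423.9 -60.2  20. ] 428.1227891414163 box [[366.0, -10.0], [494.0, -64.0], [476.0, -108.0], [348.0, -53.0]]
[ 42.  263.7] 481 [326.3 742.9  20. ] 811.4500172609969 box [[287.0, 782.0], [370.0, 786.0], [367.0, 713.0], [284.0, 709.0]]
[212.1 281.2] 903 [284.4 286.4  20. ] 403.6544490899085 box [[343.0, 333.0], [358.0, 286.0], [224.0, 238.0], [210.0, 285.0]]
[ 49.3 291.4] 163 [253.8 716.2  20. ] 759.8529438215069 box [[256.0, 744.0], [276.0, 736.0], [253.0, 685.0], [233.0, 693.0]]
hingepost top [669.3 149.8 215. ]
frame left [660.8 128.8 190. ]
frame right [ 598.  -108.9  190. ]
stop [ 742.  -142.3    0. ]
amber [ 479.8 -293.    60. ]
jar [607.7 368.6  80. ]
beaker [ 639.7 -379.7   30. ]
```

View pics/crop1.png

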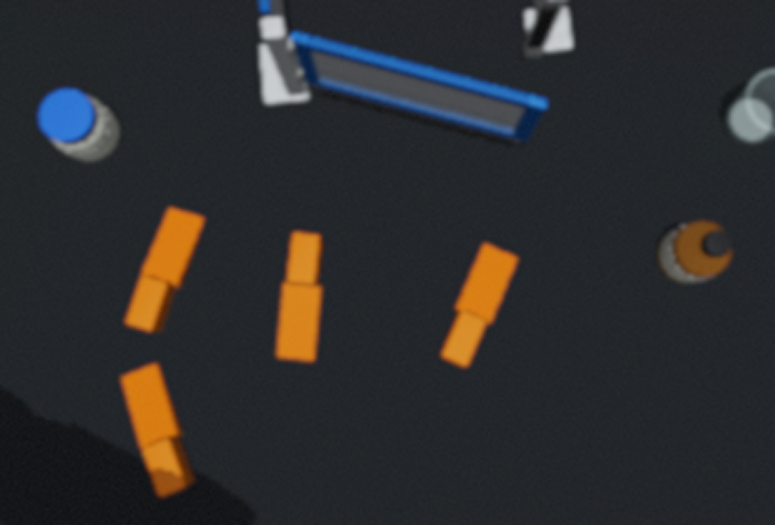

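The crop shows wedge A at crop (165,268). Its ramp nose is up-right at (188,211) and its lighter block is at (148,303). A is 540 mm from the base; the others are at 446, 428 and 404, so A is the one meant. Next I measure the wedge's block and nose and the stand axes.

Run:
```python
import pickle; from h import *
d=pickle.load(open("v0.pkl","rb")); np.set_printoptions(precision=1,suppress=True)
c=d["top"];s=d["side"]
a=cv2.resize(c["color"][30:170,240:390,::-1],None,fx=3,fy=3,interpolation=cv2.INTER_CUBIC)
b=cv2.resize(s["color"][105:245,332:448,::-1],None,fx=3,fy=3,interpolation=cv2.INTER_CUBIC)
cv2.imwrite("pics/crop2.png",np.hstack([a,b]))
m=orange(c); n,l,st,ce=cv2.connectedComponentsWithStats(m)
i=l[217,215]; col=c["color"].astype(int)
g=col[:,:,1]
ys,xs=np.where(l==i); print(np.percentile(g[ys,xs],[5,20,35,50,65,80,95]))
hull=cv2.approxPolyDP(cv2.convexHull(np.stack([xs,ys],1).astype(np.int32)),2,True)[:,0]
print(hull.tolist())
for lo,hi,z in((136,255,45),(100,135,15)):
    k=((l==i)&(g>=lo)&(g<=hi)).astype(np.uint8); k=cv2.morphologyEx(k,cv2.MORPH_OPEN,np.ones((3,3)))
    p=np.argwhere(k)[:,::-1].astype(np.float32)
    if len(p)<10: continue
    r=cv2.minAreaRect(p); print(z,len(p),r,onz(c,r[0],z),np.array([onz(c,q,z)[:2] for q in cv2.boxPoints(r)]))
```

```text
[ 48.2  85.  113.  124.  126.  127.  138. ]
[[231, 196], [214, 241], [201, 240], [200, 235], [216, 194], [219, 192]]
45 89 ((208.30735778808594, 231.14222717285156), (6.609001159667969, 16.378829956054688), 16.699243545532227) [417.3 296.6  45. ] [[398.8 310.4]
 [440.8 299.9]
 [435.9 282.8]
 [394.  293.4]]
15 456 ((216.6896514892578, 212.77586364746094), (14.112845420837402, 39.55310821533203), 21.801410675048828) [469.8 283.6  15. ] [[425.9 319.7]
 [528.5 284. ]
 [514.2 247.1]
 [412.  283.2]]
```

View pics/crop2.png

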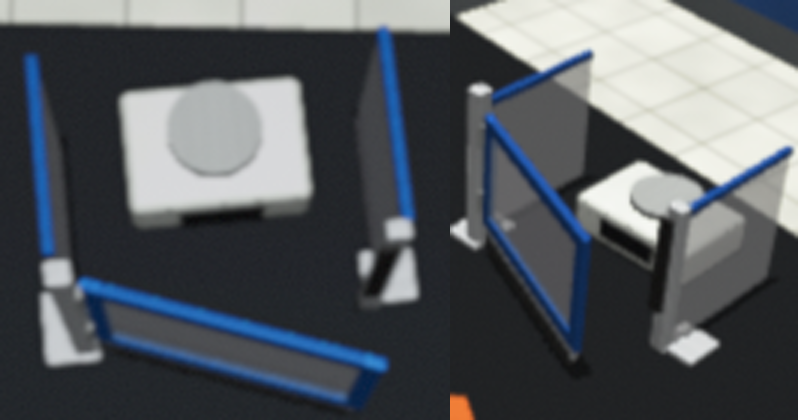

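```bash
cat >> h.py <<'E'
def tri(c1,p1,c2,p2):
    C1,d1=ray(c1,p1);C2,d2=ray(c2,p2);d1/=np.linalg.norm(d1);d2/=np.linalg.norm(d2)
    k=np.linalg.lstsq(np.stack([d1,-d2],1),C2-C1,rcond=None)[0]
    a=C1+k[0]*d1;b=C2+k[1]*d2; return (a+b)/2,np.linalg.norm(a-b)
E
python3 - <<'E'
import pickle; from h import *
d=pickle.load(open("v0.pkl","rb")); np.set_printoptions(precision=1,suppress=True)
c=d["top"];s=d["side"]
T=lambda p:(240+p[0]/3,30+p[1]/3); S=lambda p:(332+(p[0]-450)/3,105+p[1]/3)
for nm,p,q in [("hpost",(57,273),(480,90)),("spost",(399,229),(681,208)),("scr hinge",(85,285),(490,119)),("scr free",(382,363),(585,239)),("railL far",(31,57),(588,55)),("railL near",(47,253),(495,99)),("railR far",(383,30),(789,152)),("railR near",(408,217),(693,210))]:
    print(nm,*tri(c,T(p),s,S(q)), onz(c,T(p),190))
# block top from visible outer corners + nose corners on z=5
A=lambda p:(150+p[0]/2.5,110+p[1]/2.5)
for nm,p,z in [("blk bl",(125,322),45),("blk br",(153,331),45),("blk tl",(140,278),45),("blk tr",(170,290),45),("noseL",(172,207),5),("noseR",(205,215),5)]:
    print(nm,onz(c,A(p),z))
E
```

```text
hpost [668.7 147.  213.3] 2.8320724684127634 [675.3 150.8 190. ]
spost [ 719.8 -125.7  186.9] 3.708106244581203 [ 716.9 -124.2  190. ]
scr hinge [669.1 128.  184.6] 3.327413689926412 [665.8 128.2 190. ]
scr free [ 606.4 -110.3  187.8] 1.0273052068680764 [ 605.4 -109.7  190. ]
railL far [861.8 179.2 182.8] 1.6493953407014956 [858.7 177.6 190. ]
railL near [696.7 158.2 186.1] 7.502652310621838 [691.8 159.3 190. ]
railR far [ 893.6 -114.   183.4] 2.6052096180546482 [ 888.5 -112.3  190. ]
railR near [ 730.5 -133.2  184.6] 2.5569308977424594 [ 727.2 -131.6  190. ]
blk bl [396.7 317.7  45. ]
blk br [387.5 287.5  45. ]
blk tl [443.9 304.   45. ]
blk tr [431.4 271.4  45. ]
noseL [527.2 282.5   5. ]
noseR [518.6 245.3   5. ]
```

Checks on these measurements:
- **Stand:** yaw is about +6.5° (0.114 rad), from both rails. The hinge is at about (667,132).
- **Screen:** it stands about 0.36 rad open.
- **Wedge:** nose (523,264) and block rear (392,302) are 136 mm apart against 135 given, with yaw −16.4°.

First I shut the screen with closed fingers.

Emit:
{"op": "carry_out", "data": {"hand": 1, "moves": [{"slide": [0,0,0],"spin": -0.204},{"slide": [0,0,0],"spin": -0.204},{"slide": [0,0,0],"spin": -0.204},{"slide": [0,0,0],"spin": -0.204},{"slide": [0,0,0],"spin": -0.204},{"slide": [-0.029,-0.085,0],"spin": 0},{"slide": [-0.029,-0.085,0],"spin": 0},{"slide": [-0.029,-0.085,0],"spin": 0},{"slide": [-0.029,-0.085,0],"spin": 0},{"slide": [-0.029,-0.085,0],"spin": 0},{"slide": [-0.029,-0.085,0],"spin": 0},{"slide": [-0.029,-0.085,0],"spin": 0}]}}

```text
t: 1.1
eef_pos: [363.1, 341.6, 214.5]
tcp_rot: [-3.142, -0.0, -3.028]
ft_force: [0.6, 0.3, 0.7]
opening: 0.216
grip_force: 0.0
```

Emit:
{"op": "carry_out", "data": {"moves": [{"slide": [-0.029,-0.085,0],"spin": 0},{"slide": [-0.029,-0.085,0],"spin": 0},{"slide": [-0.029,-0.085,0],"spin": 0},{"slide": [-0.029,-0.085,0],"spin": 0},{"slide": [-0.029,-0.085,0],"spin": 0},{"slide": [-0.029,-0.085,0],"spin": 0},{"slide": [-0.029,-0.085,0],"spin": 0},{"slide": [-0.029,-0.085,0],"spin": 0},{"slide": [-0.029,-0.085,0],"spin": 0},{"slide": [-0.029,-0.085,0],"spin": 0},{"slide": [-0.029,-0.085,0],"spin": 0},{"slide": [0,0,0],"spin": 0}]}}

```text
t: 2.1
eef_pos: [534.0, -18.6, 214.2]
tcp_rot: [-3.141, 0.001, -3.032]
ft_force: [-0.3, -0.1, 0.4]
opening: 0.001
grip_force: 0.0
```

Emit:
{"op": "carry_out", "data": {"moves": [{"slide": [-0.016,-0.053,0],"spin": 0},{"slide": [-0.016,-0.053,0.05],"spin": 0},{"slide": [-0.016,-0.053,0.05],"spin": 0},{"slide": [0,0,0.07],"spin": 0},{"slide": [0,0,0.055],"spin": 0},{"slide": [-0.02,0,0],"spin": 0},{"slide": [-0.02,0,0],"spin": 0},{"slide": [-0.02,0,0],"spin": 0},{"slide": [-0.015,0,0],"spin": 0},{"slide": [-0.015,0,0],"spin": 0},{"slide": [-0.015,0,0],"spin": 0},{"slide": [-0.015,0,0],"spin": 0}]}}

```text
t: 3.1
eef_pos: [606.6, -69.4, 125.3]
tcp_rot: [-3.141, 0.001, -3.028]
ft_force: [-0.4, -0.5, 0.3]
opening: 0.005
grip_force: 0.2
```

Emit:
{"op": "carry_out", "data": {"moves": [{"slide": [-0.015,0,0],"spin": 0},{"slide": [-0.015,0,0],"spin": 0},{"slide": [-0.015,0,0],"spin": 0},{"slide": [-0.015,0,0],"spin": 0},{"slide": [-0.012,0,0],"spin": 0},{"slide": [-0.012,0,0],"spin": 0},{"slide": [0,0,0],"spin": 0}]}}

```text
t: 3.68
eef_pos: [640.1, -65.7, 124.5]
tcp_rot: [-3.142, 0.0, -3.028]
ft_force: [0.4, -0.1, 0.1]
opening: 0.008
grip_force: 0.0
```

Emit:
{"op": "carry_out", "data": {"moves": [{"slide": [-0.01,0,0],"spin": 0},{"slide": [-0.01,0,0],"spin": 0},{"slide": [-0.01,0,0],"spin": 0},{"slide": [-0.01,0,0],"spin": 0},{"slide": [-0.01,0,0],"spin": 0},{"slide": [0,0,0],"spin": 0}]}}

```text
t: 4.18
eef_pos: [659.9, -63.4, 124.6]
tcp_rot: [-3.142, 0.001, -3.028]
ft_force: [-0.5, 0.3, 0.2]
opening: 0.008
grip_force: 0.0
```

Run:
```python
from h import *; from cell import *
c=read_camera("top");s=read_camera("side")
a=cv2.resize(c["color"][30:170,240:390,::-1],None,fx=3,fy=3)
b=cv2.resize(s["color"][105:245,332:448,::-1],None,fx=3,fy=3)
cv2.imwrite("pics/crop3.png",np.hstack([a,b])); print(state()["ft_force"],state()["eef_pos"])
```

```text
[ 0.26182211 -0.04564211  0.25029121] [659.21942974 -63.43667905 124.51914053]
```

View pics/crop3.png

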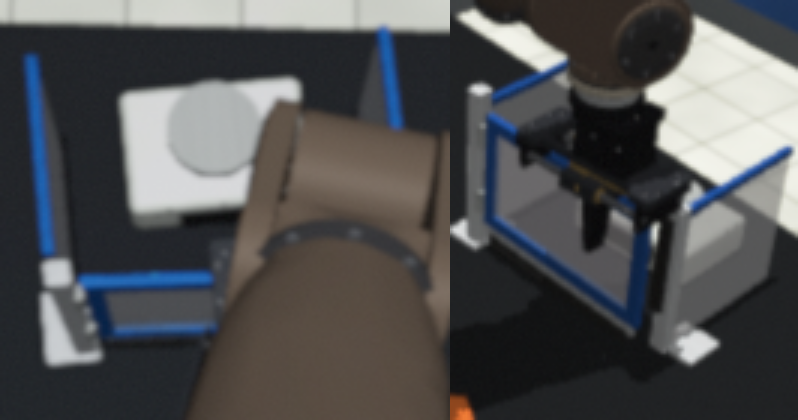

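The screen is swinging with the fingers. Its free edge, at side-crop (640,320), is close to the stop post at (670,300). I continue gently.

Emit:
{"op": "carry_out", "data": {"moves": [{"slide": [-0.007,0,0],"spin": 0},{"slide": [-0.007,0,0],"spin": 0},{"slide": [-0.007,0,0],"spin": 0},{"slide": [-0.005,0,0],"spin": 0},{"slide": [0,0,0],"spin": 0}]}}

```text
t: 4.7
eef_pos: [669.9, -62.3, 124.6]
tcp_rot: [3.142, 0.0, -3.028]
ft_force: [0.4, -0.5, 0.3]
opening: 0.006
grip_force: 0.0
```

Emit:
{"op": "carry_out", "data": {"moves": [{"slide": [-0.005,0,0],"spin": 0},{"slide": [-0.005,0,0],"spin": 0},{"slide": [-0.005,0,0],"spin": 0},{"slide": [0,0,0],"spin": 0}]}}

```text
t: 5.03
eef_pos: [673.9, -61.8, 124.6]
tcp_rot: [3.141, -0.004, -3.028]
ft_force: [-11.8, -1.7, 6.1]
opening: 0.002
grip_force: 5.7
```

The screen is against its stop: 11.8 N at x = 674, which matches the predicted shut plane. I back off and go over to the wedge.

Emit:
{"op": "carry_out", "data": {"hand": 0, "moves": [{"slide": [0.01,0,0],"spin": 0},{"slide": [0.03,0,0],"spin": 0},{"slide": [0.04,0,0],"spin": 0},{"slide": [0.05,0,0],"spin": 0},{"slide": [0.02,0,0],"spin": 0.191},{"slide": [0,0,-0.05],"spin": 0.191},{"slide": [0,0,-0.05],"spin": 0.191},{"slide": [0,0,0],"spin": 0.191},{"slide": [0.063,0.061,0],"spin": 0},{"slide": [0.063,0.061,0],"spin": 0},{"slide": [0.063,0.061,0],"spin": 0},{"slide": [0.063,0.061,0],"spin": 0}]}}

```text
t: 6.03
eef_pos: [546.0, 54.7, 164.7]
tcp_rot: [3.141, 0.001, 2.854]
ft_force: [-0.3, 0.4, -0.3]
opening: 0.79
grip_force: 0.0
```

Emit:
{"op": "carry_out", "data": {"moves": [{"slide": [0.063,0.061,0],"spin": 0},{"slide": [0.063,0.061,0],"spin": 0},{"slide": [0.063,0.061,0],"spin": 0},{"slide": [0.063,0.061,0],"spin": 0},{"slide": [0.063,0.061,0],"spin": 0},{"slide": [0.063,0.061,0],"spin": 0},{"slide": [0.063,0.061,0],"spin": 0},{"slide": [0.04,0.06,0],"spin": 0},{"slide": [0,0,0],"spin": 0},{"slide": [0,0,0],"spin": 0}]}}

```text
t: 6.87
eef_pos: [416.9, 296.0, 164.7]
tcp_rot: [3.141, 0.0, 2.858]
ft_force: [0.6, 0.1, -0.5]
opening: 0.999
grip_force: 0.0
```

Run:
```python
from h import *; from cell import *
c=read_camera("wrist"); cv2.imwrite("pics/w1.png",c["color"][:,:,::-1]); s=state(); print(s["eef_pos"],s["tcp_rot"],s["opening"],s["t"])
g=c["color"].astype(int)[:,:,1]
m=orange(c); n,l,st,ce=cv2.connectedComponentsWithStats(m)
np.set_printoptions(precision=1,suppress=True)
for i in range(1,n):
    if st[i,4]<500: continue
    print(st[i],ce[i])
    ys,xs=np.where(l==i)
    h=cv2.approxPolyDP(cv2.convexHull(np.stack([xs,ys],1).astype(np.int32)),4,True)[:,0]
    for p in h: print(p,onz(c,p,0)[:2],onz(c,p,5)[:2],onz(c,p,45)[:2])
import pickle; pickle.dump(c,open("w1.pkl","wb"))
```

```text
[417.2468909  295.12144896 164.68369762] [3.14135551e+00 3.12167570e-04 2.85622981e+00] 1.002348640943054 6.9167
[232  77  57  43 775] [256.8  95.5]
[288 119] [333.8 284.2] [333.9 284.7] [334.2 289. ]
[252 103] [306.3 251.1] [306.8 252.2] [310.4 260.4]
[232  83] [280.7 237.4] [281.6 238.6] [288.2 248.5]
[249  78] [281.2 256.9] [282.  257.9] [288.6 265.4]
[302 162  36 104 851] [319.7 203.3]
[325 265] [523.9 273.3] [521.1 274. ] [498.7 279.5]
[304 263] [513.2 247.6] [510.6 248.6] [489.5 257.3]
[302 213] [445.8 265.8] [444.2 266.6] [431.1 273.1]
[309 162] [387.2 292.8] [386.5 293.2] [380.4 296.4]
[330 162] [394.2 316.5] [393.3 316.6] [386.4 317. ]
[334 170] [404.7 318.5] [403.7 318.5] [395.5 318.7]
[336 251] [508.2 292.6] [505.7 293. ] [485.1 296.3]
[176 173  41 109 696] [203.6 233.2]
[185 281] [494.2  86.2] [491.8  89.7] [473.  117.6]
[176 253] [452.5  92.2] [450.7  95.6] [436.9 122.8]
[191 173] [360.3 153.9] [359.9 156.4] [357.1 176.2]
[197 173] [362.3 160.8] [361.9 163.2] [358.8 182.2]
[216 232] [439.6 153.4] [438.  155.9] [425.7 175.8]
[216 249] [461.8 144.3] [459.9 146.9] [444.9 167.9]
[   8  212   68   76 2007] [ 49.1 239.8]
[ 75 264] [429.8 -42.1] [428.4 -36.6] [417.3   6.6]
[ 39 287] [ 447.2 -106.9] [ 445.6 -100.5] [432.3 -49.5]
[  8 223] [354.7 -92.7] [354.4 -86.5] [352.2 -37.2]
[ 40 212] [353.1 -46. ] [352.8 -40.5] [350.8   3.2]
[ 62 215] [364.3 -21.9] [363.8 -16.8] [360.5  24.1]
```

View pics/w1.png

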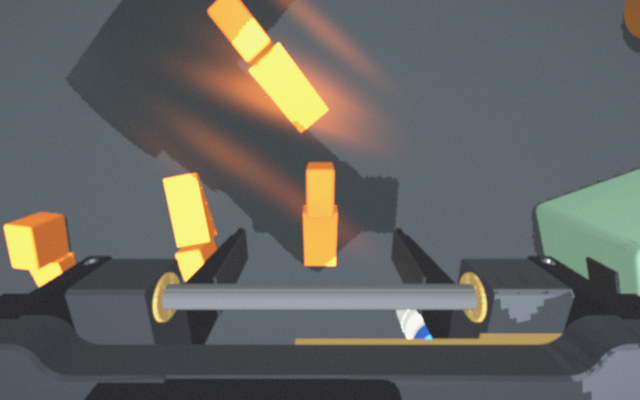

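The wrist view shows the chosen wedge at (320,215), with its block rear at (320,163) and nose at (320,265), centred and aligned between the fingers. I lower and grip slightly behind the block's centre.

Emit:
{"op": "carry_out", "data": {"moves": [{"slide": [0.025,0,0.05],"spin": 0},{"slide": [0,0,0.07],"spin": 0},{"slide": [0,0,0.07],"spin": 0},{"slide": [0,0,0.07],"spin": 0},{"slide": [0,0,0.06],"spin": 0},{"slide": [0,0,0.04],"spin": 0},{"slide": [0,0,0.022],"spin": 0},{"slide": [0,0,0],"spin": 0},{"slide": [0,0,0],"spin": 0}]}}

```text
t: 7.67
eef_pos: [408.2, 297.2, 12.1]
tcp_rot: [-3.141, -0.0, 2.854]
ft_force: [0.2, 0.1, -0.2]
opening: 0.997
grip_force: 0.0
```

Emit:
{"op": "carry_out", "data": {"hand": 1, "moves": [{"slide": [0,0,0],"spin": 0},{"slide": [0,0,0],"spin": 0},{"slide": [0,0,0],"spin": 0},{"slide": [0,0,0],"spin": 0},{"slide": [0,0,0],"spin": 0},{"slide": [0,0,0],"spin": 0},{"slide": [0,0,0],"spin": 0},{"slide": [0,0,0],"spin": 0},{"slide": [0,0,0],"spin": 0},{"slide": [0,0,0],"spin": 0}]}}

```text
t: 8.5
eef_pos: [407.7, 297.8, 11.8]
tcp_rot: [3.142, -0.0, 2.855]
ft_force: [-0.9, -0.4, 0.6]
opening: 0.353
grip_force: 0.0
```

Emit:
{"op": "carry_out", "data": {"moves": [{"slide": [0,0,0],"spin": 0},{"slide": [0,0,0],"spin": 0},{"slide": [0,0,-0.02],"spin": 0},{"slide": [0,0,-0.04],"spin": 0},{"slide": [0,0,-0.07],"spin": 0},{"slide": [0,0,-0.07],"spin": 0},{"slide": [0,0,0],"spin": -0.19},{"slide": [0,0,0],"spin": -0.19},{"slide": [0,0,0],"spin": -0.19},{"slide": [0,0,0],"spin": -0.19},{"slide": [0,0,0],"spin": 0}]}}

```text
t: 9.42
eef_pos: [407.6, 297.7, 92.4]
tcp_rot: [3.141, 0.0, -3.026]
ft_force: [0.8, 0.1, -1.5]
opening: 0.312
grip_force: 29.9
```

Run:
```python
from h import *; from cell import *
c=read_camera("top");s=state(); np.set_printoptions(precision=2,suppress=True)
print(s["eef_pos"],s["tcp_rot"],s["opening"],s["grip_force"])
cv2.imwrite("pics/top2.png",cv2.resize(c["color"][30:330,180:480,::-1],None,fx=2,fy=2))
b=blue(c)
# upper boundary of the screen's top rail and its middle, columnwise
col=c["color"].astype(float); P=[];Q=[]
for x in range(275,360):
    v=np.clip(col[105:150,x,2]-col[105:150,x,0]-20,0,None)
    k=v.argmax(); lo,hi=max(0,k-4),k+5
    P.append(onz(c,(x,105+(v[lo:hi]*np.arange(lo,hi)).sum()/v[lo:hi].sum()),190)[:2])
P=np.array(P); f=cv2.fitLine(P.astype(np.float32),cv2.DIST_HUBER,0,.01,.01).ravel()
print(f, "yaw deg",np.degrees(np.arctan2(f[0],-f[1])), P[0],P[-1])
```

```text
[407.65 297.73  92.27] [ 3.14  0.   -3.03] 0.31828606180690355 29.871759116649628
[  0.11  -0.99 685.81 -12.21] yaw deg 6.5819907 [671.42 112.33] [694.85 -90.06]
```

View pics/top2.png

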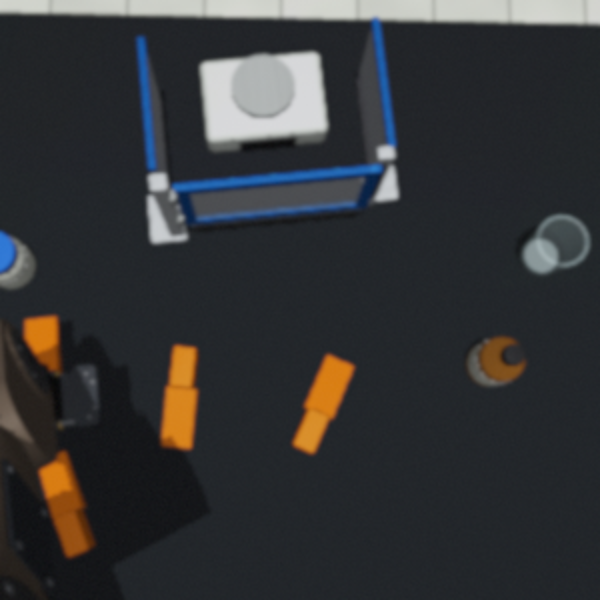

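The screen is shut, with its top rail straight at yaw 6.6°. Wedge A is in the gripper and all the others stand where they were. I carry the wedge to in front of the strip.

Emit:
{"op": "carry_out", "data": {"moves": [{"slide": [-0.0224,-0.0851,0],"spin": 0},{"slide": [-0.0224,-0.0851,0],"spin": 0},{"slide": [-0.0224,-0.0851,0],"spin": 0},{"slide": [-0.0224,-0.0851,0],"spin": 0},{"slide": [-0.0224,-0.0851,0],"spin": 0},{"slide": [-0.0224,-0.0851,0],"spin": 0},{"slide": [-0.0224,-0.0851,0],"spin": 0},{"slide": [-0.0224,-0.0851,0],"spin": 0},{"slide": [-0.0224,-0.0851,0],"spin": 0},{"slide": [-0.0224,-0.0851,0],"spin": 0},{"slide": [-0.0224,-0.0851,0],"spin": 0},{"slide": [0,0,0],"spin": 0}]}}

```text
t: 10.47
eef_pos: [549.4, -68.4, 92.0]
tcp_rot: [-3.14, 0.002, -3.038]
ft_force: [-0.0, -0.0, -0.9]
opening: 0.313
grip_force: 29.9
```

Emit:
{"op": "carry_out", "data": {"moves": [{"slide": [0,0,0.06],"spin": 0},{"slide": [0,0,0.06],"spin": 0},{"slide": [0,0,0.04],"spin": 0},{"slide": [0,0,0.02],"spin": 0},{"slide": [0,0,0.01],"spin": 0},{"slide": [0,0,0.006],"spin": 0},{"slide": [0,0,0],"spin": 0},{"slide": [0,0,0],"spin": 0}]}}

```text
t: 11.13
eef_pos: [547.6, -63.4, 14.2]
tcp_rot: [-3.141, 0.001, -3.031]
ft_force: [0.1, 0.6, -0.7]
opening: 0.317
grip_force: 29.9
```

Run:
```python
from h import *; from cell import *
s=state(); print(s["eef_pos"],s["tcp_rot"],s["ft_force"])
for n in("side",):
    c=read_camera(n); cv2.imwrite("pics/s3.png",cv2.resize(c["color"][120:290,270:460,::-1],None,fx=3.5,fy=3.5,interpolation=cv2.INTER_CUBIC))
```

```text
[547.5638698  -63.38008891  14.20159073] [-3.14131775e+00  1.04182572e-03 -3.03086011e+00] [ 0.05065411  0.58045719 -0.71108157]
```

View pics/s3.png

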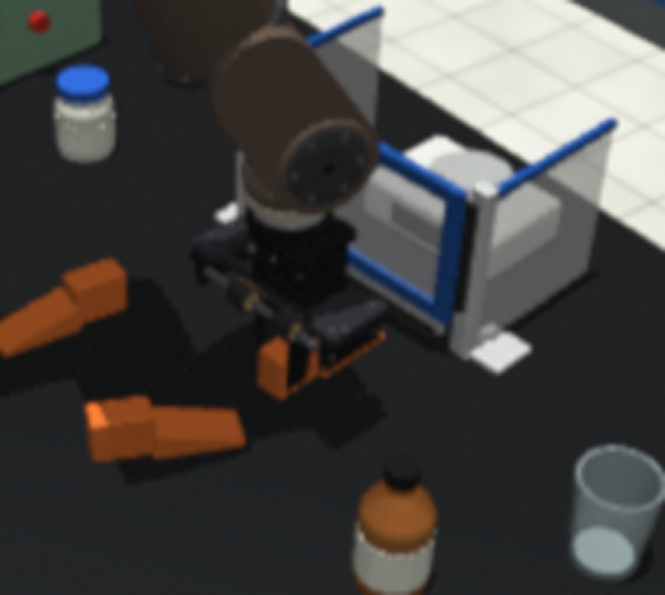

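The wedge nose is in front of the strip at (385,335) in the crop, in the free half. Bottle, beaker and jar are untouched. I lower the last 2 mm and slide in.

Emit:
{"op": "carry_out", "data": {"moves": [{"slide": [0,0,0.003],"spin": 0},{"slide": [0,0,0.0015],"spin": 0},{"slide": [0,0,0],"spin": 0},{"slide": [-0.015,0,0],"spin": 0},{"slide": [-0.015,0,0],"spin": 0},{"slide": [-0.015,0,0],"spin": 0},{"slide": [-0.015,0,0],"spin": 0},{"slide": [-0.015,0,0],"spin": 0},{"slide": [0,0,0],"spin": 0}]}}

```text
t: 11.93
eef_pos: [578.7, -60.0, 11.8]
tcp_rot: [-3.141, 0.002, -3.03]
ft_force: [2.5, 0.9, 3.7]
opening: 0.316
grip_force: 29.9
```

Emit:
{"op": "carry_out", "data": {"moves": [{"slide": [-0.006,0,0],"spin": 0},{"slide": [-0.006,0,0],"spin": 0},{"slide": [-0.006,0,0],"spin": 0},{"slide": [0,0,0],"spin": 0},{"slide": [0,0,0],"spin": 0}]}}

```text
t: 12.35
eef_pos: [584.3, -59.2, 11.8]
tcp_rot: [-3.142, 0.0, -3.03]
ft_force: [-1.8, -0.2, 4.1]
opening: 0.314
grip_force: 29.9
```

Emit:
{"op": "carry_out", "data": {"moves": [{"slide": [0,0,-0.001],"spin": 0},{"slide": [-0.006,0,0],"spin": 0},{"slide": [-0.006,0,0],"spin": 0},{"slide": [0,0,0],"spin": 0},{"slide": [0,0,0],"spin": 0}]}}

```text
t: 12.77
eef_pos: [589.2, -58.7, 11.8]
tcp_rot: [3.142, 0.0, -3.03]
ft_force: [-0.3, 1.5, -1.5]
opening: 0.312
grip_force: 29.9
```

Emit:
{"op": "carry_out", "data": {"moves": [{"slide": [-0.006,0,0],"spin": 0},{"slide": [-0.005,0,0],"spin": 0},{"slide": [0,0,0],"spin": 0},{"slide": [0,0,0],"spin": 0}]}}

```text
t: 13.1
eef_pos: [593.4, -58.2, 11.9]
tcp_rot: [3.142, 0.0, -3.03]
ft_force: [-0.4, -1.2, -2.0]
opening: 0.318
grip_force: 29.9
```

Emit:
{"op": "carry_out", "data": {"moves": [{"slide": [-0.006,0,0],"spin": 0},{"slide": [-0.005,0,0],"spin": 0},{"slide": [0,0,0],"spin": 0},{"slide": [0,0,0],"spin": 0}]}}

```text
t: 13.43
eef_pos: [596.1, -57.5, 11.9]
tcp_rot: [3.141, -0.004, -3.03]
ft_force: [-8.7, 0.3, 3.0]
opening: 0.313
grip_force: 30.0
```

Emit:
{"op": "carry_out", "data": {"moves": [{"slide": [-0.005,0,0],"spin": 0},{"slide": [-0.005,0,0],"spin": 0},{"slide": [0,0,0],"spin": 0},{"slide": [0,0,0],"spin": 0}]}}

```text
t: 13.77
eef_pos: [597.8, -56.9, 11.7]
tcp_rot: [3.139, -0.009, -3.03]
ft_force: [-18.7, -1.3, 8.8]
opening: 0.315
grip_force: 30.0
```

It is seated under the strip (about 19 N gripped, including some bench rub). I let go, go behind the block and finish with clean taps from the closed fingertips, so the reading is not spoilt by downward pressing.

Emit:
{"op": "carry_out", "data": {"hand": 0, "moves": [{"slide": [0,0,0],"spin": 0},{"slide": [0,0,0],"spin": 0},{"slide": [0,0,0],"spin": 0},{"slide": [0,0,0],"spin": 0},{"slide": [0,0,0],"spin": 0},{"slide": [0,0,-0.005],"spin": 0},{"slide": [0.02,0,0],"spin": 0},{"slide": [0.04,0,0],"spin": 0},{"slide": [0.04,0,0],"spin": 0},{"slide": [0.02,0,0],"spin": 0},{"slide": [0,0,0],"spin": 0}]}}

```text
t: 14.68
eef_pos: [552.4, -62.7, 14.2]
tcp_rot: [3.141, -0.001, -3.031]
ft_force: [0.6, -0.4, 0.7]
opening: 0.987
grip_force: 0.0
```

Emit:
{"op": "carry_out", "data": {"hand": 1, "moves": [{"slide": [0,0,0],"spin": 0},{"slide": [0,0,0],"spin": 0},{"slide": [0,0,0],"spin": 0},{"slide": [0,0,0],"spin": 0},{"slide": [0,0,0],"spin": 0},{"slide": [0,0,0],"spin": 0},{"slide": [0,0,0],"spin": 0},{"slide": [0,0,0],"spin": 0},{"slide": [0,0,0],"spin": 0},{"slide": [0,0,0],"spin": 0},{"slide": [0,0,0],"spin": 0},{"slide": [0,0,0],"spin": 0}]}}

```text
t: 15.68
eef_pos: [554.0, -62.7, 14.0]
tcp_rot: [3.142, 0.0, -3.03]
ft_force: [0.9, 0.1, 0.5]
opening: 0.216
grip_force: 0.0
```

Run:
```python
from h import *; from cell import *
s=state(); print(s["eef_pos"],s["tcp_rot"],s["ft_force"],s["opening"])
c=read_camera("wrist"); t=read_camera("top"); e=read_camera("side")
cv2.imwrite("pics/m4.png",np.hstack([cv2.resize(c["color"][:,:,::-1],(480,300)),cv2.resize(e["color"][150:270,320:448,::-1],(320,300))]))
```

```text
[553.98555166 -62.66016947  14.0466875 ] [ 3.14152693e+00  1.00402074e-04 -3.03043923e+00] [0.94299183 0.12871142 0.46846488] 0.21615025938159219
```

View pics/m4.png

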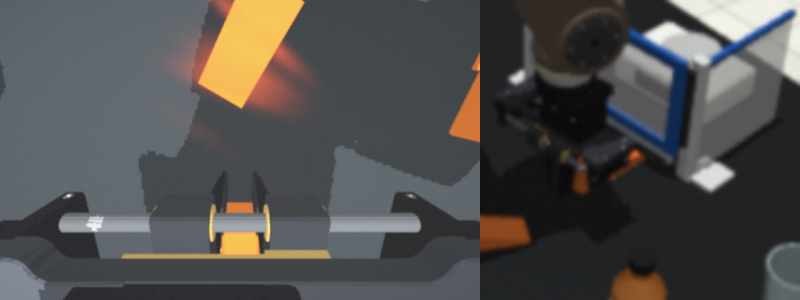

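The wrist view shows the block at (240,230), centred in front of the nearly closed fingers. The side view shows the wedge under the strip at (640,157). Now I tap it in with rising force.

Emit:
{"op": "carry_out", "data": {"moves": [{"slide": [0,0,0],"spin": 0},{"slide": [0,0,0],"spin": 0},{"slide": [0,0,0],"spin": 0},{"slide": [-0.01,0,0],"spin": 0},{"slide": [-0.01,0,0],"spin": 0},{"slide": [-0.01,0,0],"spin": 0},{"slide": [-0.005,0,0],"spin": 0},{"slide": [0,0,0],"spin": 0},{"slide": [0,0,0],"spin": 0}]}}

```text
t: 16.58
eef_pos: [567.9, -61.0, 14.0]
tcp_rot: [3.141, -0.0, -3.03]
ft_force: [-0.7, -0.6, 0.2]
opening: 0.004
grip_force: 0.4
```

Emit:
{"op": "carry_out", "data": {"moves": [{"slide": [-0.005,0,0],"spin": 0},{"slide": [0,0,0],"spin": 0},{"slide": [0,0,0],"spin": 0}]}}

```text
t: 16.83
eef_pos: [567.9, -61.0, 14.0]
tcp_rot: [3.141, -0.004, -3.03]
ft_force: [-11.6, -3.7, 7.0]
opening: 0.006
grip_force: 5.7
```

Emit:
{"op": "carry_out", "data": {"moves": [{"slide": [-0.004,0,0],"spin": 0},{"slide": [0,0,0],"spin": 0},{"slide": [0,0,0],"spin": 0}]}}

```text
t: 17.08
eef_pos: [567.9, -60.8, 14.0]
tcp_rot: [3.14, -0.007, -3.03]
ft_force: [-18.4, -6.2, 12.9]
opening: 0.005
grip_force: 9.7
```

Emit:
{"op": "carry_out", "data": {"moves": [{"slide": [0.014,0,0],"spin": 0},{"slide": [0,0,0],"spin": 0},{"slide": [-0.004,0,0],"spin": 0},{"slide": [-0.004,-0.001,-0.001],"spin": 0},{"slide": [-0.003,-0.0005,-0.0006],"spin": 0},{"slide": [-0.003,-0.0005,-0.0006],"spin": 0},{"slide": [0,0,0],"spin": 0},{"slide": [0,0,0],"spin": 0}]}}

```text
t: 17.75
eef_pos: [568.0, -61.0, 14.2]
tcp_rot: [3.139, -0.009, -3.03]
ft_force: [-18.1, -2.7, 7.2]
opening: 0.006
grip_force: 9.2
```

Emit:
{"op": "carry_out", "data": {"moves": [{"slide": [0,0,-0.001],"spin": 0},{"slide": [-0.0015,0,-0.001],"spin": 0},{"slide": [0,0,0],"spin": 0},{"slide": [0,0,0],"spin": 0}]}}

```text
t: 18.08
eef_pos: [568.0, -60.9, 14.5]
tcp_rot: [3.139, -0.01, -3.03]
ft_force: [-18.2, -3.0, 2.5]
opening: 0.004
grip_force: 9.4
```

Emit:
{"op": "carry_out", "data": {"moves": [{"slide": [-0.0015,0,-0.0006],"spin": 0},{"slide": [0,0,0],"spin": 0},{"slide": [0,0,0],"spin": 0},{"slide": [0,0,0],"spin": 0}]}}

```text
t: 18.42
eef_pos: [568.2, -60.8, 14.6]
tcp_rot: [3.139, -0.011, -3.03]
ft_force: [-20.8, -2.8, 3.7]
opening: 0.003
grip_force: 10.2
```

It holds at 21 N along the axis with little vertical load, and the block moves only about 0.2 mm, so it is jammed. I withdraw and check.

Emit:
{"op": "carry_out", "data": {"moves": [{"slide": [0.01,0,0],"spin": 0},{"slide": [0.04,0,0],"spin": 0},{"slide": [0.04,0,0],"spin": 0},{"slide": [0,0,-0.07],"spin": 0},{"slide": [0,0,-0.08],"spin": 0},{"slide": [0,0,-0.09],"spin": 0},{"slide": [0.05,0.08,-0.05],"spin": 0},{"slide": [0.05,0.09,0],"spin": 0},{"slide": [0.03,0.09,0],"spin": 0},{"slide": [0,0.1,0],"spin": 0},{"slide": [0,0.1,0],"spin": 0},{"slide": [0,0.1,0],"spin": 0}]}}

```text
t: 19.42
eef_pos: [461.2, 152.8, 132.0]
tcp_rot: [3.141, 0.002, -3.031]
ft_force: [1.6, 1.0, 0.4]
opening: 0.005
grip_force: 0.0
```

Emit:
{"op": "carry_out", "data": {"moves": [{"slide": [0,0.1,0],"spin": 0},{"slide": [0,0.1,0],"spin": 0},{"slide": [0,0.1,0],"spin": 0},{"slide": [0,0,0],"spin": 0},{"slide": [0,0,0],"spin": 0},{"slide": [0,0,0],"spin": 0}]}}

```text
t: 19.92
eef_pos: [447.8, 270.1, 131.4]
tcp_rot: [3.142, 0.0, -3.029]
ft_force: [0.4, -0.6, 0.9]
opening: 0.004
grip_force: 0.0
```

Run:
```python
from h import *; from cell import *
s=state(); print(s["eef_pos"],s["ft_force"],s["t"])
t=read_camera("top"); e=read_camera("side")
cv2.imwrite("pics/f.png",np.hstack([cv2.resize(t["color"][90:240,250:410,::-1],(400,375)),cv2.resize(e["color"][120:270,290:450,::-1],(400,375))]))
```

```text
[447.8005193  270.12004119 131.40787575] [ 0.36066029 -0.58586327  0.87594772] 19.9167
```

View pics/f.png

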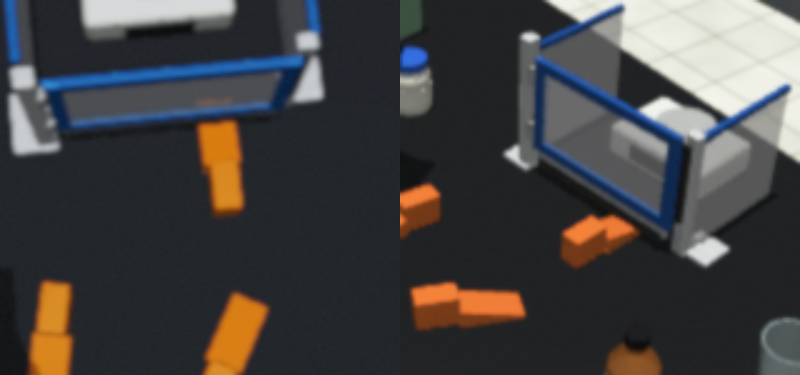

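The screen is shut. The wedge sits square under the strip: its axis from (228,210) to (220,122) is perpendicular to the rail, about 2/3 of the way from the hinge. Nothing else moved and the robot is clear.

```bash
python3 -c "
from cell import job_done; print(job_done())"
```

```text
the job is handed in; nothing more can be done
None
```

The screen is shut against its stop and the orange wedge is jammed square under its strip in the free half at about 21 N; I let it go, left the bottle, jar and beaker alone, and handed the job in at about 20 s of the 72 s allowed, with no verdict returned.

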